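# Put the pressure foot away and click the drawer shut

## Task

Stand the loose round pressure foot with the red collar upright in its empty place, the middle front compartment of the open drawer, then push the drawer gently shut until its push-push catch holds it home by itself. Nobody knows which way the hidden catch was left, so stop pushing as soon as you feel it come up firm, ease off and feel whether the drawer stays home or springs back; if it springs back, press again, never forcing or slamming it. Leave the other things as they are.

Things in the scene. Friction and masses are not known exactly. Their poses are not given: they have to be found in the camera images.
- foot_mid (a point): the loose round pressure foot to put away, at its centre (31 mm above its underside; z along its stem). Steel, 300 to 450 g, upright on the bench: round pad 48 mm across, 15 mm thick (black rubber under dark steel), a RED collar 28 mm across up to 23 mm, then a bright stem 20 mm across from 23 to 62 mm above the underside. Grasp it by the stem
- foot: the same foot; origin at the centre of its underside. Standing in the drawer it clears the cabinet by 20 mm
- foot_place (a point): the empty place in the drawer, lined with tan leather: centre of the floor of the middle front compartment (92 mm along the front, 85 mm deep; dividers 16 mm, drawer sides 30 mm high). x points into the cabinet, z up; moves with the drawer, 76 mm inwards of the outer face of its front, 28 mm above the bench. The compartments left and right hold other feet, stems 96 mm from this centre
- drawer (a joint): how far the drawer is open, m: 0 = shut (home), grows as it comes out towards the robot, negative = pressed in past home. Starts at 0.11 to 0.15. It runs freely (about 1 N of friction) until it meets the catch. To click the catch takes about 6 N; 8 to 10 N against its firm stop is enough in every case, and more than 25 N hurts it. Running in faster than 0.35 m/s is a slam
- home_face (a point): fixed: where the centre of drawer_face is when shut; same axes. Behind: the catch. Left OUT: the drawer meets it softly at +0.017 (2 N), clicks if pressed to -0.008, is firm at -0.009; let go, it stays held at 0 to 0.002. Left drawn IN, empty: met at +0.010 (4 N), clicks at +0.002, firm at +0.001; let go, the drawer is thrown out 15 to 40 mm and the catch is OUT. Pressing a held drawer frees it
- drawer_face (a point): centre of the outer face of the drawer front, a dark green hollow steel front without handle, 310 mm wide and 88 mm high (21 to 109 mm above the bench), 32 mm thick; its centre is 65 mm above the bench; moves with the drawer. x points into the cabinet (the way to push), y along the front, z up
- unit: the fixed grey-green steel drawer cabinet, cork mat on top, 300 mm deep, 340 mm wide, 125 mm high; origin at the centre of its underside, x into the cabinet; its front face is 150 mm towards the robot from the origin. The drawer front stands 20 mm proud of that face when shut, and enters the frame (4 mm gap) when pressed
- toe_foot: the toe pressure foot, a look-alike of the foot to be put away but with an OBLONG pad (40 x 70 mm) and a black collar: leave it standing on the bench
- last: green plastic shoe last lying on the bench, 250 x 90 x 112 mm, leave alone
- hammer: hammer lying on the bench, leave alone
- brush: glue brush lying on the bench, leave alone
- glue_tin: glue tin, 84 mm across and 100 mm high, standing on top of the drawer cabinet, leave alone
- tack_jar: jar of tacks, 60 mm across and 70 mm high, standing on top of the drawer cabinet, leave alone
- heel_block: stack of three glued heel lifts, 62 x 58 x 27 mm, lying on top of the drawer cabinet, leave alone

How it is judged:
By the outcome, as a careful person would: the job done as asked, in the order asked, and still so for the second after the job is handed in, with the robot touching nothing.
It also fails if it takes over 72 s, if anything falls off the work surface, if the arm or the gripper's body presses on something with over 40 N, if the wrist force passes 120 N, or if a joint passes its speed limit or range.

## Robot

A 7-joint arm with a two-finger parallel gripper is mounted at the origin on the work surface. World frame = base frame: x ahead of the robot, y to its left, z up, the work surface at z = 0. Lengths are in m, angles in rad, forces in N, time in s.
With the tool pointing down it reaches from about 0.425 to 1.025 m from the base axis. Payload 3.6 kg.
Tool frame: the origin (TCP) lies at the very end of the fingers, on their centre line; the grasp point (between the pads) lies 19 mm behind it; z points along the fingers, y is the line along which they close (so a half turn about z gives the same grasp; the last joint's range is limited). The gripper opens to 85 mm and grips with 20 to 120 N. Pads are 22 mm wide; open, the fingers measure 114 mm over their backs; the gripper's body (76 mm by 85 mm) begins 54 mm behind the grasp point. The pads swing forward as they close: fully open they stand 13 mm farther back than shut.
Start: joints at [1.222, 0.591, 0.048, 1.609, -0.033, 0.943, -0.034], TCP at [0.183, -0.702, 0.231] pointing down, gripper open.
Joint ranges: [-2.69, 2.69], [-0.47, 2.24], [-1.27, 1.36], [0.19, 2.51], [-1.53, 4.68], [0.08, 2.07], [-3.09, 3.09]. Speed limits (rad/s): [2.57, 2.57, 3.14, 3.14, 3.14, 3.14, 3.14].

## Interface

Orientations are given as [roll, pitch, yaw] about the fixed x, y, z axes, in that order (R = Rz(yaw) Ry(pitch) Rx(roll)).
In Python, from rig import move_pose, move_l, goto_joints, let_go, close, hold, inverse_kinematics, get_state, camera, camera_params, IKError, sign_off gives the robot as it stands. Calls block until the motion is done:
- move_pose(position, orientation): joint-space move of the TCP to a pose.
- move_l(position, rot=None, max_speed=0.15): straight line of the TCP; rot=None keeps the orientation; max_speed is the mean speed in m/s.
- goto_joints(angles): joint-space move.
- let_go() and close(effort=None): open the fingers fully, or close them until they stop; effort is the grip in N (None keeps the last).
- hold(seconds).
- inverse_kinematics(position, orientation): joint angles nearest the present ones, or None.
- get_state(): the state.
- camera(name): name is "scene" or "top" or "wrist"; returns the picture (420x560x3 uint8, blue, green, red); there is no depth.
- camera_params(name): a dict with "camera_matrix" (3x3 intrinsics, pixels), "cam_to_world" (4x4, takes a point from camera to world coordinates); the wrist camera has in their place "hand_eye" (4x4, takes a point from camera to tool coordinates, whose origin is the TCP and whose axes are the flange's). Camera axes: x right, y down, z forward; pixel columns grow to the right and rows downward; lengths in m; the calibration is good to about 2 mm. A picture is of the moment at which its call begins: read the wrist's pose just before it. camera_params takes no time and is no camera call.
A pose or a line that the arm cannot do raises IKError and nothing moves.
- sign_off(): hands the job in; it is judged then, once.
The state is a dict: "t": time; "qpos": joint angles; "joint_velocities": joint speeds; "joint_efforts": joint torques, N m; "position": TCP position; "tool_rot": TCP orientation; "contact_force": force on the tool from outside, world axes, zero at the start; "torque": the same for the moment, N m; "opening": opening from 0.0 (shut) to 1.0 (fully open); "grip_force": force on a finger pad.
Only numpy, scipy, OpenCV 4.12 (cv2) and the standard library are available. Lean on these libraries where they do the work, as an engineer would, in place of code of your own. Each camera call takes 0.05 s, during which the arm holds its last target. There are 200 camera calls.

## Working session

There is one attempt and no reset: what is moved stays moved. The work goes in short steps, each a Python script; the robot and the scene stay as the last script left them, time stands still between calls to the robot, and variables do not carry over. Pictures are saved under pics/ and viewed, at most 10 in all, crops included, and the job is handed in when it is done.

```bash
mkdir -p pics; ls; python3 - <<'E'
from rig import *
import cv2,numpy as np
for n in("scene","top"):
    cv2.imwrite(f"pics/{n}1.png",camera(n)); p=camera_params(n); print(n,np.round(p["camera_matrix"],1).tolist(),np.round(p["cam_to_world"],3).tolist())
print(np.round(camera_params("wrist")["hand_eye"],3).tolist()); s=get_state(); print({k:np.round(v,3).tolist() for k,v in s.items()})
E
```

```text
pics
scene [[491.1, 0.0, 277.5], [0.0, 491.1, 209.4], [0.0, 0.0, 1.0]] [[-0.95, -0.221, 0.222, 0.316], [-0.313, 0.68, -0.663, 0.848], [-0.004, -0.699, -0.715, 1.072], [0.0, 0.0, 0.0, 1.0]]
top [[446.8, 0.0, 278.9], [0.0, 446.8, 205.3], [0.0, 0.0, 1.0]] [[-0.004, -0.996, 0.087, 0.495], [-1.0, 0.003, -0.007, -0.05], [0.007, -0.087, -0.996, 1.392], [0.0, 0.0, 0.0, 1.0]]
[[-0.001, -0.963, -0.269, 0.068], [1.0, -0.001, -0.001, -0.001], [0.001, -0.269, 0.963, -0.144], [0.0, 0.0, 0.0, 1.0]]
{'t': 0.1, 'qpos': [1.222, 0.592, 0.048, 1.61, -0.033, 0.943, -0.034], 'joint_velocities': [-0.0, -0.001, -0.0, -0.005, -0.0, 0.0, 0.001], 'joint_efforts': [0.005, -54.999, 1.553, -19.882, 0.01, 0.004, 0.0], 'position': [0.183, -0.701, 0.23], 'tool_rot': [-3.14, 0.0, 0.255], 'contact_force': [-0.357, 0.51, 0.756], 'torque': [-0.02, -0.016, 0.01], 'grip_force': 0.0, 'opening': 0.998}
```

View pics/scene1.png

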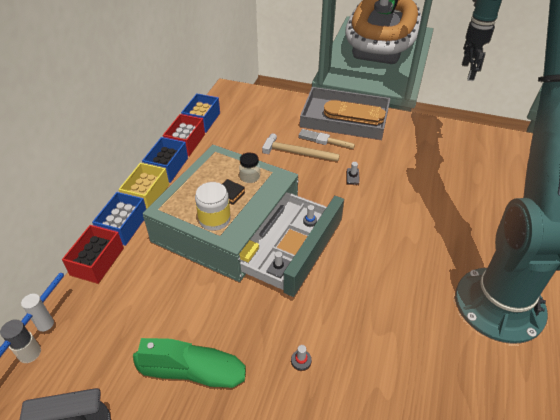

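View pics/top1.png

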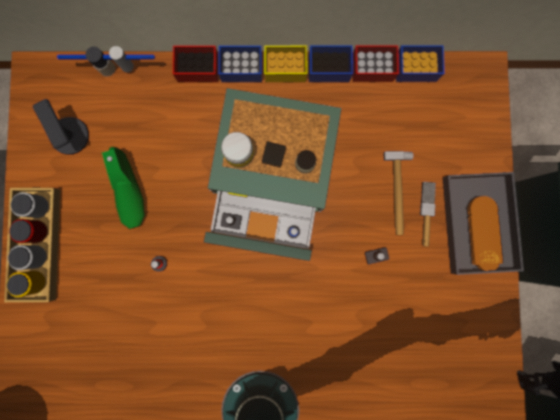

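```bash
cat > h.py <<'E'
from rig import *
import cv2,numpy as np
from scipy.spatial.transform import Rotation as R
def T(name,st=None):
    p=camera_params(name); K=np.array(p["camera_matrix"])
    if name!="wrist": return K,np.array(p["cam_to_world"])
    M=np.eye(4); M[:3,:3]=R.from_euler("xyz",st["tool_rot"]).as_matrix(); M[:3,3]=st["position"]
    return K,M@np.array(p["hand_eye"])
def ray(name,uv,z,st=None):
    K,M=T(name,st); d=M[:3,:3]@np.linalg.solve(K,[*uv,1]); o=M[:3,3]
    return o+d*(z-o[2])/d[2]
E
python3 - <<'E'
from h import *
P=lambda u,v,z:print((u,v),np.round(ray("top",(u,v),z),3))
P(158,264,.02); P(262,224,.028)
for c in[(228,91),(340,106),(324,207),(210,190)]:P(*c,.125)
for c in[(205,243),(311,257)]:P(*c,.065)
P(236,147,.2)
print(np.round(ray("scene",(301,361),.02),3))
f=ray("top",(158,264),.02)
for x,y in((f[0]-.0,f[1]),(.53,-.01)):
  print(inverse_kinematics([x,y,.25],[np.pi,0,-.142]))
for t in(0,-.3,-.6,.3,.6): # pitch tilt
  for x in(.42,.62):
    print(t,x,inverse_kinematics([x,0,.07],[np.pi,t,-.142]) is not None)
E
```

```text
(158, 264) [0.437 0.309 0.02 ]
(262, 224) [ 0.557 -0.008  0.028]
(228, 91) [0.94  0.088 0.125]
(340, 106) [ 0.895 -0.238  0.125]
(324, 207) [ 0.601 -0.188  0.125]
(210, 190) [0.65  0.137 0.125]
(205, 243) [0.5   0.159 0.065]
(311, 257) [ 0.457 -0.154  0.065]
(236, 147) [0.758 0.057 0.2  ]
[0.439 0.319 0.02 ]
[-0.08419838  0.43238058 -0.81532989  1.99366935  0.40573963  0.88329404
 -2.83022011]
[ 0.06911967  0.32847391 -0.17199677  2.02268046  0.07731114  0.79644607
 -1.86075918]
0 0.42 True
0 0.62 True
-0.3 0.42 False
-0.3 0.62 True
-0.6 0.42 False
-0.6 0.62 True
0.3 0.42 True
0.3 0.62 True
0.6 0.42 True
0.6 0.62 True
```

```bash
python3 - <<'E'
from h import *
pi=np.pi
move_l([.183,-.70,.36],max_speed=.25)
move_pose([.57,-.01,.36],[pi,0,-.142]); hold(.2)
s=get_state(); im=camera("wrist"); cv2.imwrite("pics/w1.png",im); np.save("w1.npy",np.r_[s["position"],s["tool_rot"]])
move_pose([.46,.32,.25],[pi,0,.6]); hold(.2)
s=get_state(); im=camera("wrist"); cv2.imwrite("pics/w2.png",im); np.save("w2.npy",np.r_[s["position"],s["tool_rot"]])
print(s["t"],s["position"],s["qpos"])
E
```

```text
5.3667 [0.46119814 0.31879672 0.25024645] [-0.18228124  0.43270447 -0.67406303  1.94408637  0.34723968  0.88112918
 -2.00971447]
```

View pics/w1.png

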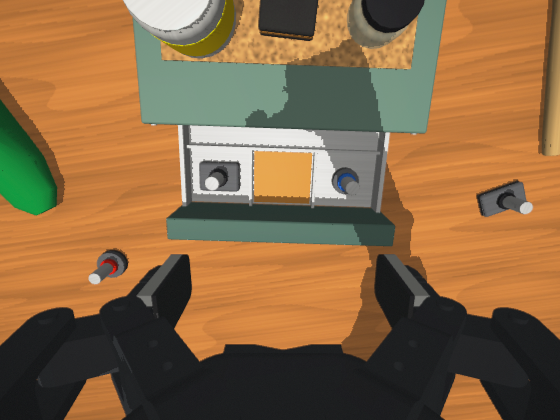

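View pics/w2.png

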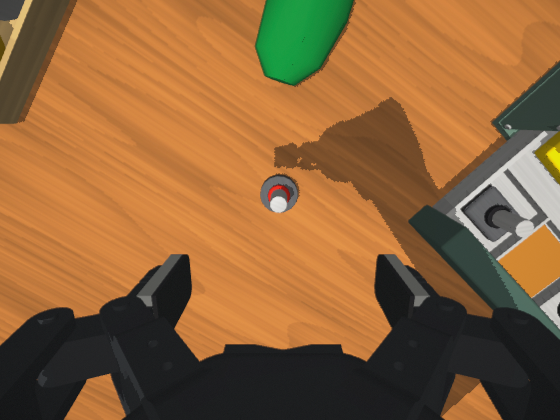

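w1: the drawer with leather at (254..311, 152..199), front's outer top edge (167,220)–(393,224), the side feet clear of it. w2: foot with stem top at (278,204), pad centre about (280,194).

```bash
python3 - <<'E'
from h import *
L=lambda f:(lambda a:dict(position=a[:3],tool_rot=a[3:]))(np.load(f))
s=L("w1.npy"); im=cv2.imread("pics/w1.png")
hsv=cv2.cvtColor(im,cv2.COLOR_BGR2HSV)
m=np.zeros(im.shape[:2],np.uint8); m[140:206,245:320]=cv2.inRange(hsv,(8,120,150),(25,255,255))[140:206,245:320]
c=max(cv2.findContours(m,0,2)[0],key=cv2.contourArea); r=cv2.minAreaRect(c); print("leather",r)
print("floor corners",np.round([ray("wrist",q,.028,s) for q in cv2.boxPoints(r)],4).tolist())
a,b=[ray("wrist",q,.109,s) for q in((167,220),(393,224))]
print("front top",a,b,(a+b)/2,"yaw",np.arctan2(b[0]-a[0],a[1]-b[1])*-1,np.linalg.norm(a-b))
a,b=[ray("wrist",q,.125,s) for q in((142,122),(428,132))]
print("cab front",a,b,"yaw",-np.arctan2(a[0]-b[0],a[1]-b[1]))
print("tin side low edge", ray("wrist",(200,55),.125,s))
s=L("w2.npy")
print("foot",ray("wrist",(278,204),.062,s),ray("wrist",(280,194),.015,s))
E
```

```text
leather ((282.0005187988281, 174.48388671875), (57.22829055786133, 45.46022415161133), 1.8476102352142334)
floor corners [[0.5282, 0.045, 0.028], [0.5981, 0.0307, 0.028], [0.5829, -0.0551, 0.028], [0.5123, -0.0443, 0.028]]
front top [0.5309662  0.15345166 0.109     ] [ 0.48188439 -0.14658792  0.109     ] [0.5064253  0.00343187 0.109     ] yaw 0.16214826252918374 0.3040275870672623
cab front [0.65841678 0.14612496 0.125     ] [ 0.59836108 -0.18830976  0.125     ] yaw -0.1776800335528773
tin side low edge [0.71950665 0.0626866  0.125     ]
foot [0.43883585 0.31136963 0.062     ] [0.44006295 0.30999883 0.015     ]
```

```bash
python3 - <<'E'
from h import *
L=lambda f:(lambda a:dict(position=a[:3],tool_rot=a[3:]))(np.load(f))
s=L("w1.npy")
a,b=[ray("wrist",q,.109,s) for q in((168,240),(393,244.5))]
y=-np.arctan2(a[0]-b[0],a[1]-b[1]); f=(a+b)/2
print("outer",a,b,f,"yaw",y,np.linalg.norm(a-b),"place",f[:2]+.076*np.array([np.cos(y),np.sin(y)]))
y=-.168
print("place from far leather edge",(np.array([.5981,.0307])+[.5829,-.0551])/2-.0425*np.array([np.cos(y),np.sin(y)]))
# cabinet front centre -> home face
a,b=[ray("wrist",q,.125,s) for q in((142,122),(428,132))]
print("cab",(a+b)/2, "home", (a+b)[:2]/2-.02*np.array([np.cos(y),np.sin(y)]))
# grasp
pi=np.pi; fx,fy=.4393,.3108; g=.045
move_l([fx,fy,.10],max_speed=.2); 
move_l([fx,fy,g-.019],max_speed=.08)
close(40); hold(.2); s=get_state(); print(s["t"],s["opening"],s["grip_force"],s["position"],s["contact_force"])
E
```

```text
outer [0.50270261 0.15908462 0.109     ] [ 0.45207537 -0.14514744  0.109     ] [0.47738899 0.00696859 0.109     ] yaw -0.1648988740546612 0.3084157296448899 place [ 0.55235805 -0.00550701]
place from far leather edge [ 0.54859835 -0.00509354]
cab [ 0.62838893 -0.0210924   0.125     ] home [ 0.6086705  -0.01774818]
8.2167 0.2246360138172963 39.1096830368042 [0.43951858 0.31058215 0.02617476] [-0.05749869 -1.04587282  2.9149887 ]
```

```bash
python3 - <<'E'
from h import *
pi=np.pi; p=[.551,-.0055]; y=-.167
move_l([.4395,.3106,.23],max_speed=.2)
move_pose([*p,.23],[pi,0,y])
move_l([*p,.15],max_speed=.15); hold(.15); s=get_state(); print(s["t"],s["position"],s["tool_rot"],s["opening"],s["contact_force"]); f0=s["contact_force"][2]
cv2.imwrite("pics/s2.png",cv2.resize(camera("scene")[150:310,180:400],None,fx=3,fy=3))
cv2.imwrite("pics/w3.png",camera("wrist"))
E
```

```text
11.4833 [ 0.55215504 -0.0051297   0.15125994] [-3.14092726e+00 -2.73139913e-03 -1.66731016e-01] 0.21935778985887205 [ 0.07818917  0.21857897 -4.50505939]
```

View pics/w3.png

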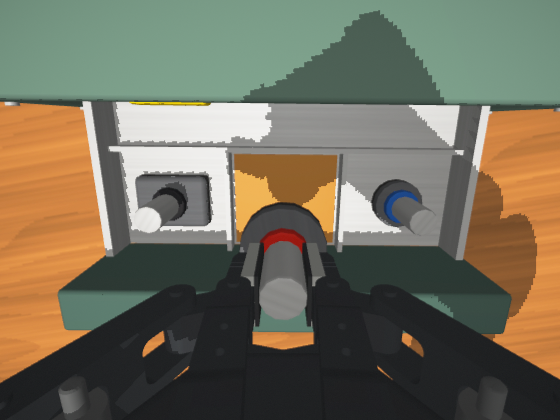

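The foot hangs upright in the gripper, centred over the leather (leather columns 234–338, far edge row 153; pad centre column 283). Lowering.

```bash
python3 - <<'E'
from h import *
s=get_state(); y=-.167; ex=np.array([np.cos(y),np.sin(y)])
q=ray("wrist",(286,153),.028,s)[:2]-.0425*ex; print("place",q)
q=(q+[.551,-.0055])/2 if np.linalg.norm(q-[.551,-.0055])<.012 else np.array([.551,-.0055])
move_l([*q,.075],max_speed=.12)
hold(.1); f0=get_state()["contact_force"][2]
for z in np.arange(.062,.049,-.002):
    move_l([*q,z],max_speed=.04); s=get_state(); print(round(z,3),s["position"].__getitem__(2),s["contact_force"]-np.r_[0,0,f0] if 0 else s["contact_force"])
    if s["contact_force"][2]-f0>2.5: break
let_go(); hold(.2); s=get_state(); print(s["t"],s["position"],s["contact_force"])
move_l([*q,.24],max_speed=.2)
im=camera("wrist"); cv2.imwrite("pics/w4.png",im); s=get_state(); np.save("w4.npy",np.r_[s["position"],s["tool_rot"]]); print(s["t"])
E
```

```text
place [ 0.54859616 -0.00689928]
0.062 0.061663014381295046 [ 0.05505833  0.01755802 -4.85303679]
0.06 0.059946455046864106 [-0.40573491 -0.54653558 -4.83567538]
0.058 0.05792472565838942 [ 0.31339272  0.60391617 -4.37788439]
0.056 0.05586981577679225 [-0.2018097   0.07951103 -4.64777657]
0.054 0.054207154717558596 [-0.12954581 -0.46569557 -2.10409941]
0.052 0.054069542156007996 [-0.11614437 -2.38945386 10.9694274 ]
15.0417 [ 0.54980394 -0.00617511  0.05197959] [ 0.27728883 -0.56453685 -0.51446077]
16.1833
```

View pics/w4.png

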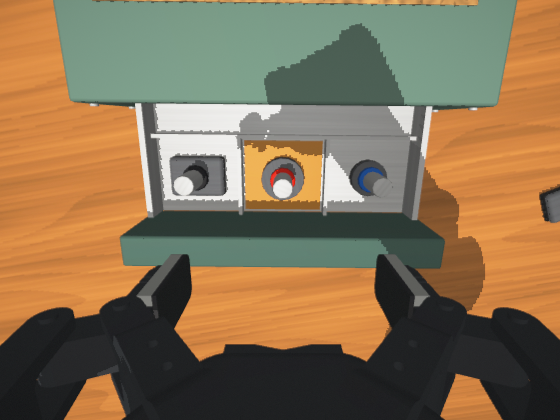

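The foot stands upright on the leather (pad about (283,177), leather 243–323). Now the push, camera turned to the robot side.

```bash
cat > push.py <<'E'
from h import *
pi=np.pi; y=-.167; ex=np.array([np.cos(y),np.sin(y)]); F=np.array([.549,-.0062])-.076*ex; Z=.07
def at(): return (get_state()["position"][:2]-F)@ex
def go(a,v): move_l([*(F+a*ex),Z],max_speed=v)
def fx(n=3):
    r=[]
    for _ in range(n): hold(.02); r.append(-np.array(get_state()["contact_force"])[:2]@ex)
    return np.mean(r)
def press(a,f0,lim=8.5,amax=.16):
    log=[]
    while a<amax:
        f=log[-1][1] if log else 0
        a+=.002 if f<1.8 else .001 if f<5 else .0006
        go(a,.05); log.append((at(),fx()-f0))
        if log[-1][1]>lim: break
    print("press"," ".join(f"{1e3*p:.1f}:{f:.1f}" for p,f in log)); return a
def ease(a,f0,d=.03):
    log=[]
    for _ in range(int(d/.002)):
        a-=.002; go(a,.06); log.append((at(),fx(2)-f0))
    print("ease"," ".join(f"{1e3*p:.1f}:{f:.1f}" for p,f in log)); return a
E
python3 - <<'E'
from push import *
close(30)
for p in(.25,.15,0):
    q=inverse_kinematics([*(F-.04*ex),Z],[pi,p,y+pi]); q2=inverse_kinematics([*(F+.13*ex),Z],[pi,p,y+pi])
    if q is not None and q2 is not None: break
print(p,q)
move_pose([*(F-.04*ex),.24],[pi,p,y+pi]); move_l([*(F-.04*ex),Z],max_speed=.2); hold(.2)
f0=fx(6); print("f0",f0,get_state()["t"],get_state()["position"])
log=[];a=-.03
while a<.09:
    a+=.01; go(a,.1); log.append((at(),fx(1)-f0))
    if log[-1][1]>6: break
print(" ".join(f"{1e3*p:.1f}:{f:.1f}" for p,f in log), get_state()["t"])
np.save("f0.npy",[f0,a])
E
```

```text
0.25 [ 0.34135969  0.61863773 -0.7187511   2.49883636  1.76531006  0.49766843
 -0.55603917]
f0 -0.28287064492499764 20.4917 [0.43499758 0.01295679 0.07063004]
-19.8:-0.3 -10.3:-0.8 -0.4:0.4 10.0:0.5 20.0:-0.6 30.1:0.4 40.0:1.0 50.1:1.1 60.1:-0.0 70.2:0.4 80.4:-0.4 90.3:0.5 23.7917
```

```bash
python3 - <<'E'
from push import *
f0,a=np.load("f0.npy")
a=press(a,f0); print(get_state()["t"])
a=ease(a,f0,.02); print(get_state()["t"]); np.save("f0.npy",[f0,a])
cv2.imwrite("pics/t2.png",cv2.resize(camera("top")[80:280,180:360],None,fx=3,fy=3))
E
```

```text
press 92.0:0.6 94.2:0.5 96.2:0.4 98.2:0.5 100.2:0.2 102.2:0.6 104.3:0.6 106.2:0.2 108.2:0.6 110.3:0.9 112.2:0.3 114.3:0.4 115.6:1.5 116.9:5.3 117.5:5.5 118.0:5.7 118.6:6.0 119.2:5.4 119.7:5.7 120.3:5.9 120.9:6.5 121.3:6.1 121.9:6.6 122.4:6.4 123.0:6.8 123.5:7.1 124.1:7.0 124.7:7.1 125.1:7.7 125.2:8.3 125.3:9.7
33.0917
ease 124.4:6.9 122.9:5.9 121.1:5.5 119.4:5.2 117.7:5.0 116.0:4.7 114.2:4.5 112.2:4.3 110.2:3.8 108.2:3.4
35.925
```

View pics/t2.png

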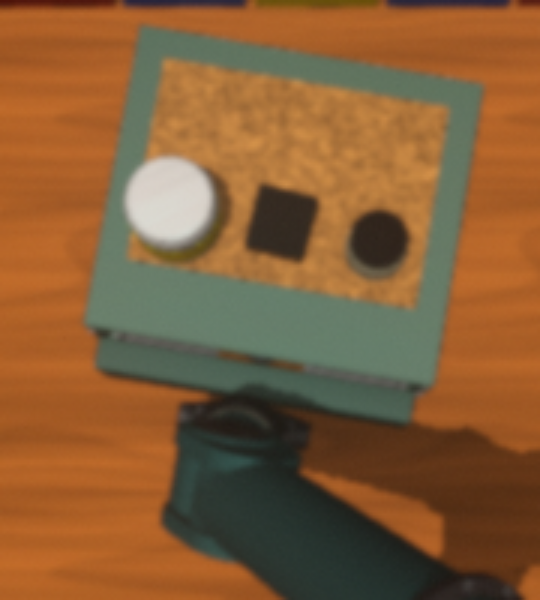

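It came up firm at about +1 mm and springs back against the easing finger: the catch had been left IN. I'll let it come right out, then press again.

```bash
python3 - <<'E'
from push import *
f0,a=np.load("f0.npy")
go(.095,.06); print(at(),fx()-f0); go(.065,.1); hold(.3); f0=fx(5); print("f0",f0)
go(.104,.06); a=press(.104,f0,lim=8.5); print(get_state()["t"])
a=ease(a,f0,.02); go(a-.02,.08); hold(.2); print(fx(4)-f0,get_state()["t"])
cv2.imwrite("pics/t3.png",cv2.resize(camera("top")[80:280,180:360],None,fx=3,fy=3)); np.save("f0.npy",[f0,a])
E
```

```text
0.0957624328259926 0.1808676425718636
f0 -0.05994938864781747
press 105.8:0.1 108.1:-0.7 109.7:1.7 111.6:3.4 112.7:3.7 113.9:3.1 115.0:3.5 115.9:4.1 116.9:4.1 117.9:4.2 118.9:4.2 119.9:4.1 120.9:4.4 121.9:4.8 122.9:5.1 123.5:5.0 124.6:5.0 125.6:5.0 126.5:4.6 127.5:4.5 128.4:5.3 129.0:5.0 129.5:5.4 130.0:5.9 130.6:5.8 131.2:5.6 131.7:6.0 132.2:5.9 132.7:6.4 133.3:6.8 133.9:6.1 134.4:6.3 135.0:6.8 135.1:7.4 135.1:8.9
48.525
ease 134.2:5.8 132.7:6.1 130.8:5.7 128.9:5.0 127.2:4.3 125.6:3.5 124.2:0.1 121.0:0.7 118.8:0.5 116.8:-0.5
0.2415966861025161 52.025
```

View pics/t3.png

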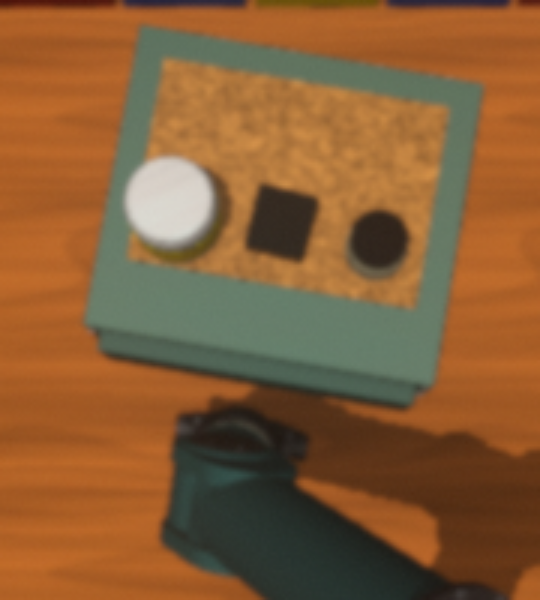

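The drawer came up firm at about -9 mm, and contact broke on easing at about +1 mm. The picture shows it held home with the finger clear, so I'm handing in.

```bash
python3 - <<'E'
from push import *
go(.06,.1); hold(.2); print(get_state()["t"]); print(sign_off())
E
```

```text
52.7917
the job is handed in; nothing more can be done
None
```

The red-collared foot stands upright in the middle front compartment, and the drawer is held home by its catch. The catch had been left IN, so the drawer sprang back on the first press and held on the second, and I handed the job in at 52.8 s with the arm clear.

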